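Stow the loupe and walk the binding tray cover shut

ROBOT

A 6-joint arm with a two-finger parallel gripper is mounted at the origin on a cart in front of the work surface, level with it; the furniture and walls round the work are solid. World frame = base frame: x ahead of the robot, y to its left, z up, the work surface at z = 0. Lengths are in m, angles in rad, forces in N, time in s.
With the tool pointing down it reaches from about 0.35 to 0.725 m from the base axis. Payload 4.3 kg.
Tool frame: the origin (TCP) lies at the very end of the fingers, on their centre line; the grasp point (between the pads) lies 19 mm behind it (robot.tcp_to_grasp is the distance from the TCP to the grasp point, in m); z points along the fingers, y is the line along which they close (so a half turn about z gives the same grasp; the last joint's range is limited). The gripper opens to 85 mm and grips with 20 to 120 N. Pads are 22 mm wide; open, the fingers measure 114 mm over their backs; the gripper's body (76 mm by 85 mm) begins 54 mm behind the grasp point. The pads swing forward as they close: fully open they stand 13 mm farther back than shut.
Start: joints at [1.16, 0.377, 0.081, 1.274, 0, 1.46], TCP at [0.17, 0.549, 0.231] pointing down, gripper open.
Joint ranges: [-2.72, 2.72], [-0.84, 1.66], [-1.02, 1.22], [-1.77, 2.12], [-1.37, 1.28], [-3.14, 3.14]. Speed limits (rad/s): [2.57, 2.57, 3.14, 3.14, 3.14, 3.14].

INTERFACE

Orientations are given as a unit quaternion [w, x, y, z].
In Python, from station import robot gives the robot as it stands.
- The arm moves only by the tool apply_moves, never from a script. Its argument "steps" is a list of rows, each a list of 7 numbers: the turn, a rotation vector about the tool's x, y, z in rad, then the shift along the tool's x, y, z in m, then the finger opening in m, from 0 to 0.0854. A call has 1 to 12 rows; each row is the pose to reach, as a shift and turn from the pose commanded when the call began, along the tool's axes at that moment; what a row does not reach only later rows make up. A row lasts 1/8 s, in which the tool goes at most 62.5 mm and 10.7 degrees, less where a joint would pass 70% of its speed; a pose out of reach is approached as far as the arm can. A call with a gripper value outside its range is refused whole. The fingers move at their own pace and stop on an object; "squeeze" is the grip in N (left out, the last holds). Time passes only in rows, so rows that repeat a pose let the fingers close. It gives the time, the measured TCP pose, the force, the opening and the grip force at its end, in the units of the state.
- robot.state(): the state, without advancing time (a new reading comes with each control period).
- robot.capture(name): name is "scene" or "top"; returns the picture (384x512x3 uint8, blue, green, red); there is no depth.
- robot.camera_info(name): a dict with "mtx" (3x3 intrinsics, pixels), "distortion" ([k1, k2, p1, p2, k3] as OpenCV has them; the pictures are not rectified), "extrinsics" (4x4, takes a point from world to camera coordinates). Camera axes: x right, y down, z forward; pixel columns grow to the right and rows downward; lengths in m; the calibration is good to about 2 mm. A picture is of the moment at which its call begins. camera_info takes no time and is no camera call.
- robot.close_job(): hands the job in; it is judged then, once.
Trained networks look in the newest picture that a camera, given by its name, has taken for a name from the list of things; names that differ only in an ending like _2 or _b are one class to them, and where a whole thing is asked for, a point or a joint stands for the part that bears it (a point fixed in the world has none). Each returns a list of dicts, best first, with "conf" (0 to 1); they miss things now and then, are a little off and sometimes report something else, mostly with a low value. They report only what shows in the picture. A call takes as long as a camera call. They do not tell look-alikes from the thing itself.
- robot.search_frame(camera, name): "centre" ([x, y, z] in m, in world coordinates, good to about 4 mm: the middle of the surface that is visible of it).
- robot.regions_of(camera, name): "region" (384x512 bool, what is visible of it).
The state is a dict: "clock": time; "joints": joint angles; "joint_vel": joint speeds; "effort": joint torques, N m; "tcp_pos": TCP position; "orientation": TCP orientation; "wrist_force": force on the tool from outside, world axes, zero at the start; "torque": the same for the moment, N m; "finger_gap": finger opening in m; "finger_force": force on a finger pad.
Only numpy, scipy, OpenCV 4.12 (cv2) and the standard library are available. Lean on these libraries where they do the work, as an engineer would, in place of code of your own. Each camera call takes 0.05 s, during which the arm holds its last target. There are 200 camera calls.

TASK

Put the loupe away: stand it, wide rim down, in the empty well at the back right of the optics tray, then slide the tray's cover fully home over the back row, each end past its spring catch and against its stop. The cover wedges in its tracks when one end gets ahead of the other, so push gently at one pull and then the other in turn, and never force it when it jams. Leave the other things where they are.

Things in the scene. Friction and masses are not known exactly. Their poses are not given: they have to be found in the camera images.
- tray: Grey optics tray, fixed on the bench, 152 x 271 mm, plus a bow handle at each end (to y +-155 mm). Origin: centre of its underside; x to its back, y to its left, z up. Front wall top z 44 mm, rear wall 56 mm. A partition (x 11 to 13 mm, top z 37 mm) parts front and back wells. C-channel tracks along x at both ends: inner faces y +-130.75 mm, upper lips reach in to y +-121 mm, tops z 56 mm.
- well (a point): Point on the floor of the tray's empty back right well, in the middle of its opening (tray x 44.5, y -62, z 5 mm). The well is 58 mm (tray x 13 to 71 mm) by 118 mm (tray y); the open cover overhangs its front edge by up to 5 mm, 44 to 48 mm above the bench. The left back well holds a lens group.
- cover: Flat aluminium cover, 82 mm (tray x) x 260 mm over its ball glides, about 0.5 kg, captive in the tracks, 1.5 mm sideways play. Origin: its middle, level with the underside of the glides, 40 mm above the bench; plate top 8 mm above that; axes as the tray's. Middle at tray x -28 mm fully open, +28 mm home, glides against rigid stops. About 0.03 rad out of square, either way, it wedges.
- pull_left (a point): Middle of the left pull: black upright post, 12 mm diameter, 20 mm tall, at cover y +95 mm; the point is 10 mm above the plate, 58 mm above the bench. Tray x +28 mm when home. Pushed to the back, this end goes alone at 2 to 4 N (5 to 9 N to free a wedged cover), up to some 17 mm, until the cover wedges; more force does not help then, a push at the other pull frees it.
- pull_right (a point): The same post and behaviour at the right end, cover y -95 mm. Last, each end must go past a spring plunger on the tray's back corner: from 4 to 1.5 mm before home the resistance at that pull grows to between 5 and 15 N; then the end meets its rigid stop and stays. Only the stop resists more; press until it does. Keep the robot's force on the cover under 22 N.
- loupe: Black watchmaker's loupe, a cone 39 mm wide at its foot, narrower at the top, 28 mm high, 45 g, standing on its wide rim on the 2 mm mat left of the tray; origin: centre of its underside, z up. Not the flat disc near it, which is the lens cap.
- lens_cap: Black lens cap, 54 mm across, 8 mm high, lying on the 2 mm mat left of the tray; leave it alone. Origin: centre of its underside.
- lens_group: Black lens group, about 50 mm across and 27 mm high, standing in the left well of the back row; leave it alone. Origin near the middle of its underside.
There are look-alikes about, which are no part of the job. Leave any purple or red look-alike of the loupe alone.

How it is judged:
By the outcome, as a careful person would: the job done as asked, in the order asked, and still so for the second after the job is handed in, with the robot touching nothing.
It also fails if it takes over 72 s, if anything falls off the work surface, if the arm or the gripper's body presses on something with over 40 N, if the wrist force passes 120 N, or if a joint passes its speed limit or range.

## Working session

There is one attempt and no reset: what is moved stays moved. The work goes in short steps, Python scripts to look and compute and a tool call to move; the robot and the scene stay as the last step left them, time stands still between calls to the robot, and variables do not carry over. Pictures are saved under pics/ and viewed, at most 10 in all, crops included, and the job is handed in when it is done.

Besides the shell and the picture viewer there is one more tool, called after ">>>" as name(argument=value, ...), one argument or row to a line, values as JSON. apply_moves: Moves the arm, as the interface text tells. Its arguments: {"type":"object","properties":{"steps":{"type":"array"},"squeeze":{"type":"number"}},"required":["steps"]}

```bash
ls; mkdir -p pics; python3 - <<'E'
from station import robot
import cv2, numpy as np
for n in ("scene","top"):
    im=robot.capture(n); cv2.imwrite(f"pics/{n}0.png",im)
    i=robot.camera_info(n); print(n,np.round(i["mtx"],1).tolist(),i["distortion"],np.round(i["extrinsics"],4).tolist())
    for k in ("tray","well","cover","pull_left","pull_right","loupe","lens_cap","lens_group"):
        try: print(k,[(np.round(d["centre"],4).tolist(),round(d["conf"],2)) for d in robot.search_frame(n,k)])
        except Exception as e: print(k,e)
s=robot.state();print(s)
E
```

```text
pics
scene [[435.5, 0.0, 252.4], [0.0, 435.5, 189.7], [0.0, 0.0, 1.0]] [-0.02333902  0.          0.          0.          0.        ] [[-0.8297, -0.5583, 0.002, 0.5146], [-0.2427, 0.3575, -0.9018, 0.1258], [0.5027, -0.7487, -0.4321, 0.893], [0.0, 0.0, 0.0, 1.0]]
tray [([0.5606, 0.1751, 0.0369], 0.58)]
well [([0.5603, 0.168, 0.0371], 0.84)]
cover []
pull_left [([0.5568, 0.0961, 0.0347], 0.58)]
pull_right []
loupe [([0.4627, 0.3818, 0.025], 0.91), ([0.4606, 0.4697, 0.0233], 0.87), ([0.3521, 0.4023, 0.0226], 0.84)]
lens_cap [([0.5594, 0.3803, 0.0056], 0.71)]
lens_group [([0.5588, 0.0968, 0.0312], 0.65)]
top [[385.6, 0.0, 254.7], [0.0, 385.6, 191.3], [0.0, 0.0, 1.0]] [-0.04131102  0.          0.          0.          0.        ] [[0.0095, -0.9999, 0.014, 0.1959], [-0.9912, -0.0113, -0.1317, 0.4816], [0.1318, -0.0126, -0.9912, 0.9365], [0.0, 0.0, 0.0, 1.0]]
tray [([0.5495, 0.0268, 0.028], 0.74)]
well [([0.5447, 0.0254, 0.0272], 0.88), ([0.5643, 0.3761, 0.0112], 0.15)]
cover [([0.4859, 0.0478, 0.0478], 0.77)]
pull_left [([0.4854, 0.0487, 0.0507], 0.7)]
pull_right [([0.4815, 0.0411, 0.0511], 
[... 233 characters left out ...]
87)]
{'clock': 0.9, 'joints': array([ 1.15968108e+00,  3.77275685e-01,  8.10031316e-02,  1.27442051e+00,
       -1.28842074e-05,  1.46051337e+00]), 'joint_vel': array([-0.0002684 , -0.000255  , -0.00093714,  0.00231004, -0.0017117 ,
        0.00108596]), 'effort': array([ 1.13494209e-04, -4.63507247e+01,  2.70160961e+01, -6.08365394e-05,
       -2.27880728e-04, -5.79685974e-06]), 'tcp_pos': array([0.17038162, 0.54920714, 0.23134448]), 'orientation': array([1.95328309e-05, 1.49849592e-01, 9.88708803e-01, 4.82266516e-05]), 'wrist_force': array([-0.10981454, -0.95093276,  0.07280182]), 'torque': array([0.00866046, 0.01882107, 0.00752148]), 'finger_force': 0.0, 'finger_gap': 0.08550393738966683}
```

View pics/scene0.png

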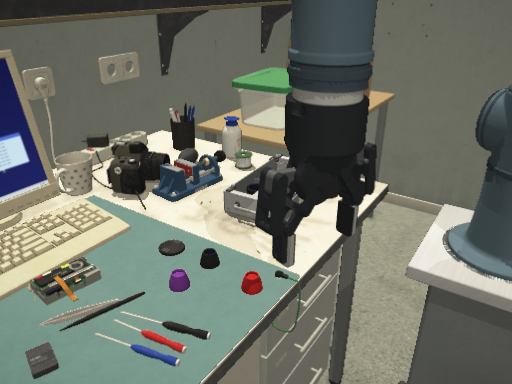

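View pics/top0.png

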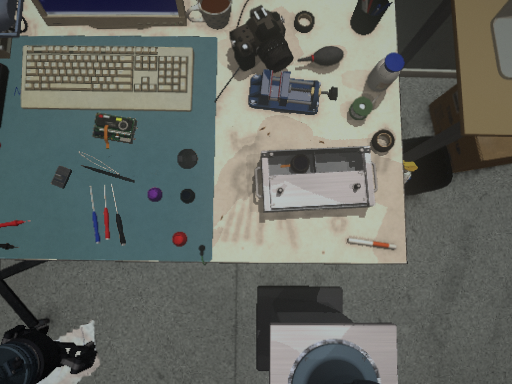

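Top view: candidates for the loupe are black at (187,196), purple at (154,194) and red at (180,239). The flat cap is at (187,158). The black one fits, since the others are the purple and red look-alikes. The tray is at about (316,180), with pulls at (280,191) and (358,188), the lens group at (300,162) and the empty well near (338,160). Next is an enlarged crop to confirm.

```bash
python3 - <<'E'
import cv2, numpy as np
t=cv2.imread("pics/top0.png")
a=cv2.resize(t[140:250,140:215],None,fx=4,fy=4,interpolation=cv2.INTER_CUBIC)
b=cv2.resize(t[140:220,252:382],None,fx=6,fy=6,interpolation=cv2.INTER_CUBIC)
cv2.imwrite("pics/a.png",a);cv2.imwrite("pics/b.png",b)
E
```

```text
(no output)
```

View pics/a.png

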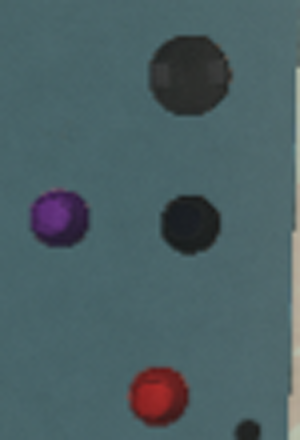

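View pics/b.png

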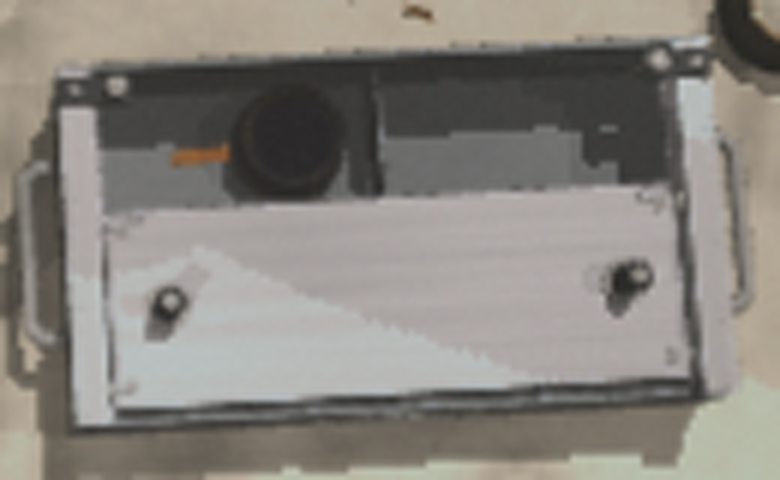

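The crop confirms it: the black cone at full-image (187.5,196) is the loupe, and the larger flat disc above it is the cap. In the tray crop the pull tops are at (172,298) and (640,272), and the back corners are at (58,70) and (710,40).

```bash
cat > h.py <<'E'
import numpy as np, cv2
from station import robot
def px2w(cam,uv,z):
    i=robot.camera_info(cam); E=np.array(i["extrinsics"])
    n=cv2.undistortPoints(np.array([[uv]],float),np.array(i["mtx"]),np.array(i["distortion"]))[0,0]
    R,t=E[:3,:3],E[:3,3]; d=R.T@[*n,1]; o=-R.T@t
    return o+d*(z-o[2])/d[2]
def mask_c(cam,name):
    return [(np.argwhere(d["region"]).mean(0)[::-1],d["region"].sum(),d["conf"]) for d in robot.regions_of(cam,name)]
E
python3 - <<'E'
from h import *
f=lambda c:((c[0]+.5)/6-.5+252,(c[1]+.5)/6-.5+140)
for n,c,z in [("pl",(172,298),.068),("pr",(640,272),.068),("BL",(58,70),.056),("BR",(710,40),.056),("FL",(72,432),.050),("FR",(736,398),.050),("plungL",(117,86),.056),("plungR",(658,60),.056),("partTop",(378,80),.04)]:
    print(n,np.round(px2w("top",f(c),z),4))
for cam in("top","scene"):
    for c,a,cf in mask_c(cam,"loupe"): print(cam,c,a,round(cf,2),np.round(px2w(cam,c,.016),4))
E
```

```text
pl [0.4802 0.1398 0.068 ]
pr [ 0.4931 -0.0502  0.068 ]
BL [0.5764 0.186  0.056 ]
BR [ 0.5931 -0.0858  0.056 ]
FL [0.4273 0.179  0.05  ]
FR [ 0.444  -0.0939  0.05  ]
plungL [0.5699 0.1616 0.056 ]
plungR [ 0.5842 -0.0636  0.056 ]
partTop [0.5778 0.0508 0.04  ]
top [154.41481481 194.19259259] 135 0.71 [0.4711 0.4555 0.016 ]
top [178.85549133 238.71098266] 173 0.65 [0.3596 0.3894 0.016 ]
top [186.79347826 195.73913043] 184 0.53 [0.4681 0.373  0.016 ]
scene [251.44827586 282.65057471] 435 0.88 [0.3579 0.3929 0.016 ]
scene [178.60614525 280.70391061] 358 0.83 [0.4687 0.4613 0.016 ]
scene [209.12103746 258.5129683 ] 347 0.52 [0.4673 0.3768 0.016 ]
```

```bash
cat >> h.py <<'E'
from scipy.spatial.transform import Rotation as Ro
def tool():
    s=robot.state(); w,x,y,z=s["orientation"]; return s["tcp_pos"],Ro.from_quat([x,y,z,w])
def to(*pts,psi=None):
    """rows: [rotvec, shift] of each world point (x,y,z) with tool down, tool-x yaw psi"""
    p,R=tool()
    if psi is not None:
        T=Ro.from_matrix([[np.cos(psi),np.sin(psi),0],[np.sin(psi),-np.cos(psi),0],[0,0,-1]])
        print("turn",np.round((R.inv()*T).as_rotvec(),4))
    for q in pts: print(q,np.round(R.inv().apply(np.array(q)-p),4))
TH=.0613; C=np.array([.5102,.0463])
def tray(x,y,z): # mm
    c,s=np.cos(TH),np.sin(TH); v=C+np.array([c*x-s*y,s*x+c*y])/1000; return (round(v[0],4),round(v[1],4),z/1000)
E
python3 - <<'E'
from h import *
to((.468,.3745,.10),(.468,.3745,.05),(.468,.3745,.004),psi=np.pi+TH)
print(tray(44.5,-62,5))
E
```

```text
turn [ 1.000e-04  0.000e+00 -3.621e-01]
(0.468, 0.3745, 0.1) [-0.336  -0.0787  0.1313]
(0.468, 0.3745, 0.05) [-0.336  -0.0787  0.1813]
(0.468, 0.3745, 0.004) [-0.336  -0.0787  0.2273]
(np.float64(0.5584), np.float64(-0.0129), 0.005)
```

>>> apply_moves(
  steps=[
    [0,0,-0.18,-0.06,-0.014,0.02,0.06],
    [0,0,-0.362,-0.12,-0.028,0.04,0.06],
    [0,0,-0.362,-0.18,-0.042,0.06,0.06],
    [0,0,-0.362,-0.24,-0.056,0.09,0.06],
    [0,0,-0.362,-0.3,-0.07,0.11,0.06],
    [0,0,-0.362,-0.336,-0.0787,0.131,0.06],
    [0,0,-0.362,-0.336,-0.0787,0.141,0.06],
    [0,0,-0.362,-0.336,-0.0787,0.141,0.06],
    [0,0,-0.362,-0.336,-0.0787,0.141,0.06],
  ],
)

```text
clock: 2.12
tcp_pos: [0.4672, 0.3756, 0.0911]
orientation: [0.0, -0.032, 1.0, 0.0]
wrist_force: [0.1, 0.6, 0.6]
finger_gap: 0.0601
finger_force: 0.0
```

```bash
python3 - <<'E'
from h import *
for n in("scene","top"): cv2.imwrite(f"pics/{n}1.png",robot.capture(n))
a=cv2.resize(cv2.imread("pics/scene1.png")[190:310,130:290],None,fx=5,fy=5,interpolation=cv2.INTER_CUBIC)
cv2.imwrite("pics/c.png",a)
to((.468,.3745,.05),(.468,.3745,.004),psi=np.pi+TH)
E
```

```text
turn [0.001  0.0014 0.002 ]
(0.468, 0.3745, 0.05) [-0.0004 -0.0014  0.0415]
(0.468, 0.3745, 0.004) [-0.0004 -0.0014  0.0875]
```

View pics/c.png

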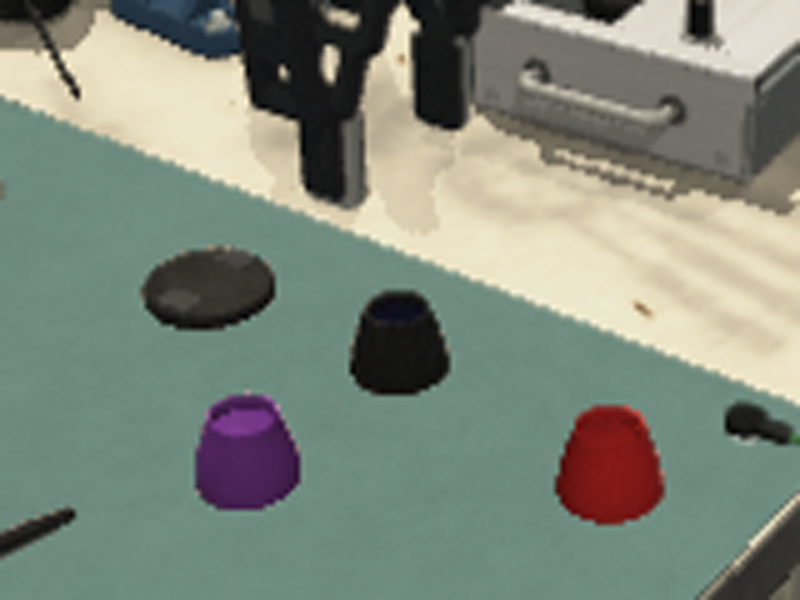

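The black loupe stands free below the fingers (crop (400,345)), with the purple and red ones and the cap clear of it. Descending.

>>> apply_moves(
  squeeze=30,
  steps=[
    [0,0,0,0,-0.001,0.04,0.06],
    [0,0,0,0,-0.001,0.07,0.06],
    [0,0,0,0,-0.001,0.087,0.06],
    [0,0,0,0,-0.001,0.087,0.06],
    [0,0,0,0,-0.001,0.087,0.02],
    [0,0,0,0,-0.001,0.087,0.02],
    [0,0,0,0,-0.001,0.087,0.02],
    [0,0,0,0,-0.001,0.087,0.02],
    [0,0,0,0,-0.001,0.087,0.02],
  ],
)

```text
clock: 3.35
tcp_pos: [0.4692, 0.3744, 0.0051]
orientation: [0.001, -0.031, 1.0, 0.001]
wrist_force: [-1.6, -1.4, 5.8]
finger_gap: 0.0349
finger_force: 29.8
```

>>> apply_moves(
  steps=[
    [0,0,0,0,0,-0.01,0.02],
    [0,0,0,0,0,-0.03,0.02],
    [0,0,0,0,0,-0.07,0.02],
    [0,0,0,0,0,-0.1,0.02],
    [0,0,0,0,0,-0.13,0.02],
    [0,0,0,0,0,-0.13,0.02],
  ],
)

```text
clock: 4.1
tcp_pos: [0.4701, 0.3747, 0.1366]
orientation: [0.003, -0.031, 1.0, 0.002]
wrist_force: [1.3, 0.0, -1.2]
finger_gap: 0.0347
finger_force: 29.5
```

```bash
python3 - <<'E'
from h import *
im=robot.capture("scene"); cv2.imwrite("pics/d.png",cv2.resize(im[130:290,130:330],None,fx=4,fy=3.75*16/15,interpolation=cv2.INTER_CUBIC)[:600])
a=tray(44.5,-62,140);b=tray(44.5,-62,60);c=tray(44.5,-62,9)
to(a,b,c,psi=np.pi+TH)
E
```

```text
turn [ 0.0016  0.0027 -0.0002]
(np.float64(0.5584), np.float64(-0.0129), 0.14) [-0.0657 -0.3917 -0.0058]
(np.float64(0.5584), np.float64(-0.0129), 0.06) [-0.0654 -0.3918  0.0742]
(np.float64(0.5584), np.float64(-0.0129), 0.009) [-0.0653 -0.3919  0.1252]
```

View pics/d.png

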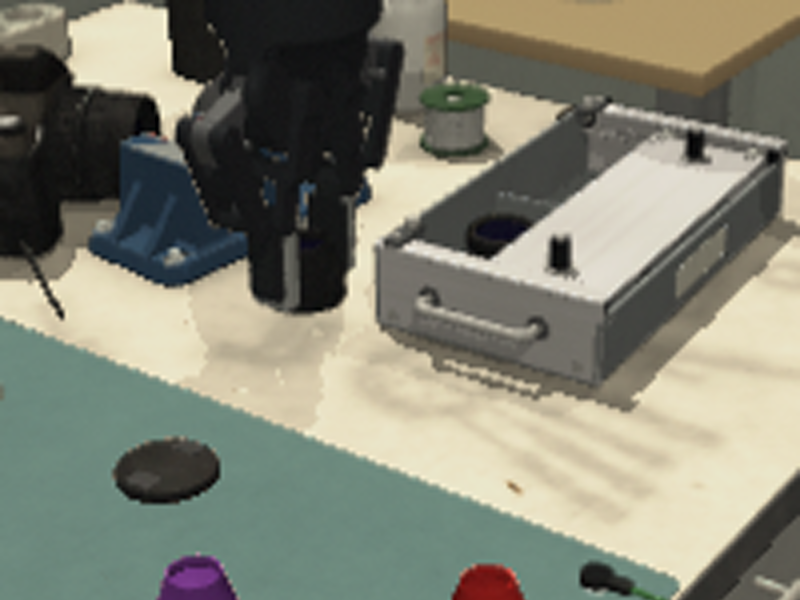

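The loupe is held upright between the pads, wide rim level with the fingertips. Carrying it over to the well.

>>> apply_moves(
  steps=[
    [0,0,0,-0.01,-0.05,-0.005,0.02],
    [0,0,0,-0.02,-0.1,-0.005,0.02],
    [0,0,0,-0.03,-0.155,-0.005,0.02],
    [0,0,0,-0.04,-0.21,-0.005,0.02],
    [0,0,0,-0.05,-0.265,-0.005,0.02],
    [0,0,0,-0.058,-0.32,-0.005,0.02],
    [0,0,0,-0.063,-0.365,-0.005,0.02],
    [0,0,0,-0.065,-0.391,-0.005,0.02],
    [0,0,0,-0.065,-0.391,0.01,0.02],
    [0,0,0,-0.065,-0.391,0.01,0.02],
  ],
)

```text
clock: 5.4
tcp_pos: [0.5544, -0.0119, 0.1205]
orientation: [-0.003, -0.031, 1.0, 0.001]
wrist_force: [-1.2, 0.2, 0.2]
finger_gap: 0.0348
finger_force: 29.5
```

```bash
python3 - <<'E'
from h import *
im=robot.capture("top"); cv2.imwrite("pics/e.png",cv2.resize(im[130:220,250:385],None,fx=5.5,fy=5.5,interpolation=cv2.INTER_CUBIC))
a=tray(44.5,-62,60);c=tray(44.5,-62,9)
to(a,c,psi=np.pi+TH)
E
```

```text
turn [ 0.0013 -0.0041  0.0009]
(np.float64(0.5584), np.float64(-0.0129), 0.06) [-0.0036 -0.0016  0.0614]
(np.float64(0.5584), np.float64(-0.0129), 0.009) [-0.0038 -0.0016  0.1124]
```

View pics/e.png

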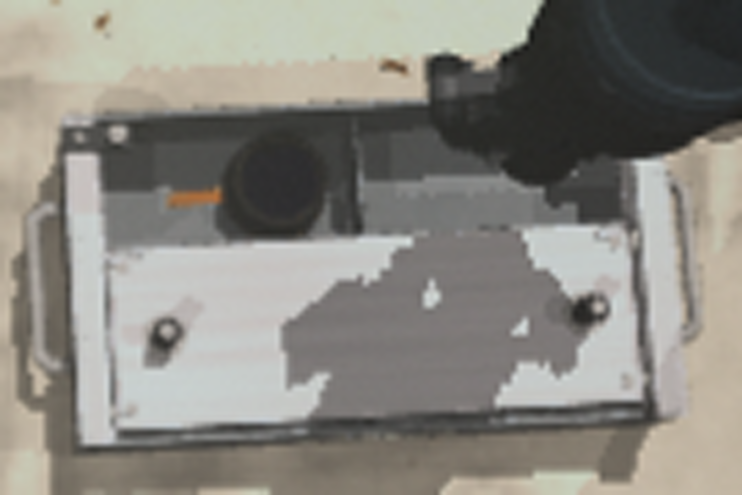

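The gripper is over the back right well (about (560,150) in this crop) and clear of the cover and pulls. Lowering on the computed pose.

>>> apply_moves(
  steps=[
    [0,0,0,-0.003,-0.001,0.02,0.02],
    [0,0,0,-0.003,-0.001,0.05,0.02],
    [0,0,0,-0.003,-0.001,0.075,0.02],
    [0,0,0,-0.003,-0.001,0.09,0.02],
    [0,0,0,-0.003,-0.001,0.1,0.02],
    [0,0,0,-0.003,-0.001,0.106,0.02],
    [0,0,0,-0.003,-0.001,0.11,0.02],
  ],
)

```text
clock: 6.32
tcp_pos: [0.5604, -0.0136, 0.0136]
orientation: [0.0, -0.031, 1.0, -0.0]
wrist_force: [1.4, -0.4, 0.8]
finger_gap: 0.0349
finger_force: 29.5
```

>>> apply_moves(
  steps=[
    [0,0,0,0,0,0.001,0.02],
    [0,0,0,0,0,0.002,0.02],
    [0,0,0,0,0,0.002,0.02],
  ],
)

```text
clock: 6.7
tcp_pos: [0.5601, -0.0137, 0.0116]
orientation: [0.0, -0.031, 1.0, 0.0]
wrist_force: [0.1, 0.6, 0.1]
finger_gap: 0.0344
finger_force: 29.5
```

>>> apply_moves(
  steps=[
    [0,0,0,0,0,0.001,0.02],
    [0,0,0,0,0,0.0025,0.02],
    [0,0,0,0,0,0.003,0.02],
    [0,0,0,0,0,0.003,0.02],
  ],
)

```text
clock: 7.2
tcp_pos: [0.5596, -0.0136, 0.0081]
orientation: [-0.0, -0.031, 1.0, 0.0]
wrist_force: [-1.7, -0.2, -1.1]
finger_gap: 0.0348
finger_force: 29.5
```

>>> apply_moves(
  steps=[
    [0,0,0,0,0,0.001,0.02],
    [0,0,0,0,0,0.0015,0.02],
    [0,0,0,0,0,0.0015,0.02],
  ],
)

```text
clock: 7.58
tcp_pos: [0.5596, -0.0136, 0.0079]
orientation: [-0.0, -0.031, 1.0, -0.0]
wrist_force: [-4.7, -0.3, 10.1]
finger_gap: 0.0346
finger_force: 31.1
```

>>> apply_moves(
  steps=[
    [0,0,0,0,0,-0.0005,0.04],
    [0,0,0,0,0,-0.0005,0.05],
    [0,0,0,0,0,-0.0005,0.06],
    [0,0,0,0,0,-0.0005,0.06],
    [0,0,0,0,0,-0.02,0.06],
    [0,0,0,0,0,-0.05,0.06],
    [0,0,0,0,0,-0.08,0.06],
    [0,0,0,0,0,-0.12,0.04],
    [0,0,0,0,0,-0.15,0.01],
    [0,0,0,0.05,-0.02,-0.15,0.0],
    [0,0,0,0.11,-0.04,-0.15,0.0],
    [0,0,0,0.16,-0.06,-0.15,0.0],
  ],
)

```text
clock: 9.07
tcp_pos: [0.4024, -0.0838, 0.1569]
orientation: [0.0, -0.031, 1.0, -0.0]
wrist_force: [-0.3, -0.5, 0.7]
finger_gap: -0.0
finger_force: 0.0
```

```bash
python3 - <<'E'
from h import *
im=robot.capture("top"); cv2.imwrite("pics/f.png",cv2.resize(im[140:220,252:382],None,fx=6,fy=6,interpolation=cv2.INTER_CUBIC))
for n in("loupe","pull_left","pull_right","lens_group"):
  for c in("top","scene"):
    if c=="scene" and n=="loupe": robot.capture("scene")
    print(n,c,[(np.round(d["centre"],4).tolist(),round(d["conf"],2)) for d in robot.search_frame(c,n)])
E
```

```text
loupe top [([0.3585, 0.3908, 0.0225], 0.7), ([0.4738, 0.4577, 0.0293], 0.63), ([0.5535, -0.0138, 0.0252], 0.56)]
loupe scene [([0.3517, 0.401, 0.0244], 0.88), ([0.4635, 0.4698, 0.0243], 0.76), ([0.5619, -0.0059, 0.0332], 0.41), ([0.4753, 0.0514, 0.0489], 0.35)]
pull_left top [([0.4827, 0.0486, 0.0482], 0.77)]
pull_left scene [([0.4804, 0.0485, 0.0485], 0.87), ([0.5592, -0.0034, 0.0292], 0.34)]
pull_right top [([0.4837, 0.0438, 0.049], 0.95), ([0.5461, 0.0364, 0.0341], 0.73)]
pull_right scene [([0.48, 0.0498, 0.0485], 0.77)]
lens_group top [([0.5536, 0.0871, 0.0287], 0.57)]
lens_group scene [([0.5005, 0.1295, 0.0329], 0.75), ([0.5553, 0.093, 0.0314], 0.45)]
```

View pics/f.png

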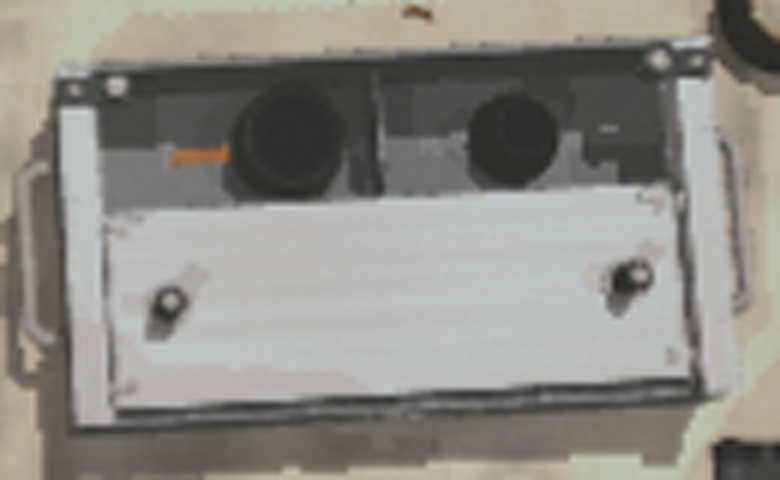

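The loupe stands upright in the back right well (crop (513,140)). The cover is still open and both pulls are unmoved. Now working out the push poses.

```bash
cat >> h.py <<'E'
def inv(p):
    c,s=np.cos(TH),np.sin(TH); d=(np.array(p[:2])-C)*1000; return np.round([c*d[0]+s*d[1],-s*d[0]+c*d[1]],1)
def st():
    s=robot.state(); print("tcp tray",inv(s["tcp_pos"]),"z",round(s["tcp_pos"][2]*1000,1),"t",round(s["clock"],2))
E
python3 - <<'E'
from h import *
print(inv((.4802,.1398)),inv((.4931,-.0502))); st()
to(tray(-51,-95,100),tray(-51,-95,54),tray(-42,-95,54),tray(-38,-95,54),tray(-51,95,54),psi=np.pi+TH)
E
```

```text
[-24.2  95.2] [-23.  -95.3]
tcp tray [-112.9 -122.7] z 156.9 t 9.57
turn [-0.0001  0.0007  0.0011]
(np.float64(0.4651), np.float64(-0.0516), 0.1) [-0.0619  0.0277  0.0569]
(np.float64(0.4651), np.float64(-0.0516), 0.054) [-0.0619  0.0277  0.1029]
(np.float64(0.4741), np.float64(-0.0511), 0.054) [-0.0709  0.0277  0.1029]
(np.float64(0.4781), np.float64(-0.0508), 0.054) [-0.0749  0.0277  0.1029]
(np.float64(0.4535), np.float64(0.138), 0.054) [-0.0621  0.2177  0.1029]
```

>>> apply_moves(
  squeeze=20,
  steps=[
    [0,0,0,-0.03,0.015,0.03,0],
    [0,0,0,-0.062,0.0277,0.06,0],
    [0,0,0,-0.062,0.0277,0.09,0],
    [0,0,0,-0.062,0.0277,0.102,0],
    [0,0,0,-0.062,0.0277,0.102,0],
    [0,0,0,-0.066,0.0277,0.102,0],
    [0,0,0,-0.069,0.0277,0.102,0],
    [0,0,0,-0.071,0.0277,0.102,0],
  ],
)

```text
clock: 10.58
tcp_pos: [0.474, -0.0516, 0.0556]
orientation: [0.001, -0.031, 1.0, -0.0]
wrist_force: [-0.3, 0.3, 0.4]
finger_gap: -0.0003
finger_force: 0.0
```

>>> apply_moves(
  steps=[
    [0,0,0,-0.001,0,0,0],
    [0,0,0,-0.002,0,0,0],
    [0,0,0,-0.003,0,0,0],
    [0,0,0,-0.004,0,0,0],
    [0,0,0,-0.005,0,0,0],
  ],
)

```text
clock: 11.2
tcp_pos: [0.4769, -0.051, 0.0545]
orientation: [-0.001, -0.031, 1.0, -0.0]
wrist_force: [-3.3, -1.1, 4.2]
finger_gap: 0.0001
finger_force: 2.0
```

>>> apply_moves(
  steps=[
    [0,0,0,-0.001,0,-0.002,0],
    [0,0,0,-0.002,0,-0.002,0],
    [0,0,0,-0.003,0,-0.002,0],
    [0,0,0,-0.004,0,-0.002,0],
    [0,0,0,-0.004,0,-0.002,0],
  ],
)

```text
clock: 11.82
tcp_pos: [0.4814, -0.0507, 0.0566]
orientation: [-0.001, -0.031, 1.0, 0.0]
wrist_force: [-4.5, -0.3, 1.4]
finger_gap: -0.0005
finger_force: 2.3
```

```bash
python3 - <<'E'
from h import *
st(); print(robot.state()["wrist_force"])
im=robot.capture("scene"); cv2.imwrite("pics/g.png",cv2.resize(im[150:230,210:330],None,fx=6,fy=6,interpolation=cv2.INTER_CUBIC))
E
```

```text
tcp tray [-34.6 -95. ] z 56.6 t 11.82
[-4.50850224 -0.29302743  1.41908106]
```

View pics/g.png

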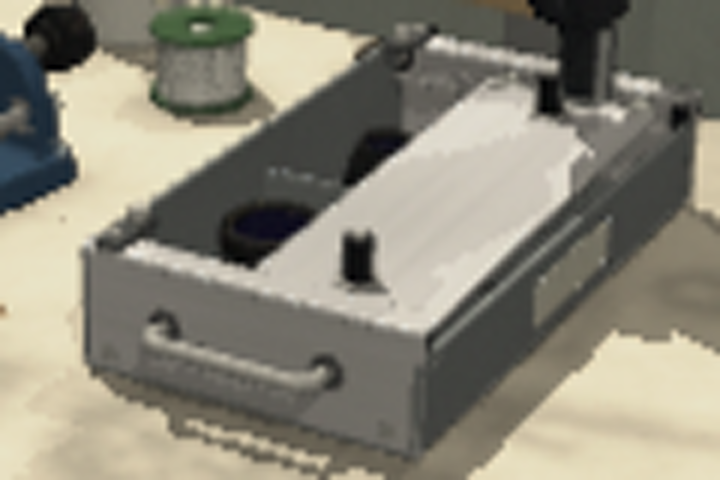

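The fingers are behind the right pull, which moved about 5 mm. Both wells' contents are undisturbed. Next is the left pull.

>>> apply_moves(
  steps=[
    [0,0,0,0.012,0,0,0],
    [0,0,0,0.018,0.05,0,0],
    [0,0,0,0.018,0.1,0,0],
    [0,0,0,0.018,0.15,0,0],
    [0,0,0,0.018,0.19,0,0],
    [0,0,0,0.013,0.19,0,0],
    [0,0,0,0.009,0.19,0,0],
    [0,0,0,0.006,0.19,0,0],
    [0,0,0,0.004,0.19,0,0],
    [0,0,0,0.002,0.19,0,0],
    [0,0,0,0,0.19,0,0],
    [0,0,0,-0.002,0.19,0,0],
  ],
)

```text
clock: 13.38
tcp_pos: [0.4729, 0.1389, 0.0567]
orientation: [0.0, -0.03, 1.0, -0.0]
wrist_force: [-2.5, -0.1, -0.4]
finger_gap: -0.0001
finger_force: 0.9
```

```bash
python3 -c "
from h import *
st()"
```

```text
tcp tray [-31.6  94.7] z 56.7 t 13.38
```

>>> apply_moves(
  steps=[
    [0,0,0,0.01,0,0,0],
    [0,0,0,0.011,-0.05,0,0],
    [0,0,0,0.011,-0.1,0,0],
    [0,0,0,0.011,-0.15,0,0],
    [0,0,0,0.011,-0.19,0,0],
    [0,0,0,0.008,-0.19,0,0],
    [0,0,0,0.005,-0.19,0,0],
    [0,0,0,0.0025,-0.19,0,0],
    [0,0,0,0,-0.19,0,0],
    [0,0,0,-0.002,-0.19,0,0],
    [0,0,0,-0.004,-0.19,0,0],
    [0,0,0,-0.006,-0.19,0,0],
  ],
)

```text
clock: 14.88
tcp_pos: [0.4897, -0.0501, 0.0566]
orientation: [-0.0, -0.031, 1.0, 0.0]
wrist_force: [-4.0, -0.0, 1.9]
finger_gap: 0.0001
finger_force: 1.8
```

```bash
python3 -c "
from h import *
st()"
```

```text
tcp tray [-26.3 -95. ] z 56.6 t 14.88
```

>>> apply_moves(
  steps=[
    [0,0,0,0.01,0,0,0],
    [0,0,0,0.011,0.05,0,0],
    [0,0,0,0.011,0.1,0,0],
    [0,0,0,0.011,0.15,0,0],
    [0,0,0,0.011,0.19,0,0],
    [0,0,0,0.0075,0.19,0,0],
    [0,0,0,0.005,0.19,0,0],
    [0,0,0,0.0025,0.19,0,0],
    [0,0,0,0,0.19,0,0],
    [0,0,0,-0.002,0.19,0,0],
    [0,0,0,-0.004,0.19,0,0],
    [0,0,0,-0.006,0.19,0,0],
  ],
)

```text
clock: 16.38
tcp_pos: [0.4848, 0.1396, 0.0567]
orientation: [0.0, -0.03, 1.0, -0.0]
wrist_force: [-2.6, 1.0, 0.7]
finger_gap: 0.0002
finger_force: 1.1
```

```bash
python3 -c "
from h import *
st()"
```

```text
tcp tray [-19.6  94.7] z 56.7 t 16.38
```

>>> apply_moves(
  steps=[
    [0,0,0,0.011,0,0,0],
    [0,0,0,0.013,-0.05,0,0],
    [0,0,0,0.013,-0.1,0,0],
    [0,0,0,0.013,-0.15,0,0],
    [0,0,0,0.013,-0.19,0,0],
    [0,0,0,0.009,-0.19,0,0],
    [0,0,0,0.006,-0.19,0,0],
    [0,0,0,0.0035,-0.19,0,0],
    [0,0,0,0.001,-0.19,0,0],
    [0,0,0,-0.001,-0.19,0,0],
    [0,0,0,-0.003,-0.19,0,0],
    [0,0,0,-0.005,-0.19,0,0],
  ],
)

```text
clock: 17.88
tcp_pos: [0.5012, -0.0494, 0.0567]
orientation: [0.0, -0.031, 1.0, 0.0]
wrist_force: [-2.5, 0.2, 0.9]
finger_gap: -0.0002
finger_force: 1.5
```

```bash
python3 -c "
from h import *
st()"
```

```text
tcp tray [-14.9 -95. ] z 56.7 t 17.88
```

Left contact at −19.6; push it to about −10.

>>> apply_moves(
  steps=[
    [0,0,0,0.01,0,0,0],
    [0,0,0,0.011,0.05,0,0],
    [0,0,0,0.011,0.1,0,0],
    [0,0,0,0.011,0.15,0,0],
    [0,0,0,0.011,0.19,0,0],
    [0,0,0,0.0075,0.19,0,0],
    [0,0,0,0.005,0.19,0,0],
    [0,0,0,0.0025,0.19,0,0],
    [0,0,0,0,0.19,0,0],
    [0,0,0,-0.002,0.19,0,0],
    [0,0,0,-0.0035,0.19,0,0],
    [0,0,0,-0.005,0.19,0,0],
  ],
)

```text
clock: 19.38
tcp_pos: [0.4946, 0.1403, 0.0567]
orientation: [0.0, -0.031, 1.0, 0.0]
wrist_force: [-2.7, -0.6, -0.2]
finger_gap: -0.0001
finger_force: 1.4
```

```bash
python3 -c "
from h import *
st()"
```

```text
tcp tray [-9.8 94.8] z 56.7 t 19.38
```

Right contact at −14.9; push it to about −4.5.

>>> apply_moves(
  steps=[
    [0,0,0,0.01,0,0,0],
    [0,0,0,0.011,-0.05,0,0],
    [0,0,0,0.011,-0.1,0,0],
    [0,0,0,0.011,-0.15,0,0],
    [0,0,0,0.011,-0.19,0,0],
    [0,0,0,0.0075,-0.19,0,0],
    [0,0,0,0.005,-0.19,0,0],
    [0,0,0,0.0025,-0.19,0,0],
    [0,0,0,0,-0.19,0,0],
    [0,0,0,-0.002,-0.19,0,0],
    [0,0,0,-0.004,-0.19,0,0],
    [0,0,0,-0.006,-0.19,0,0],
  ],
)

```text
clock: 20.88
tcp_pos: [0.5121, -0.0487, 0.0567]
orientation: [0.0, -0.031, 1.0, 0.0]
wrist_force: [-3.0, 0.6, 0.6]
finger_gap: 0.0001
finger_force: 1.6
```

```bash
python3 -c "
from h import *
st()"
```

```text
tcp tray [ -3.9 -95. ] z 56.7 t 20.88
```

>>> apply_moves(
  steps=[
    [0,0,0,0.01,0,0,0],
    [0,0,0,0.012,0.05,0,0],
    [0,0,0,0.012,0.1,0,0],
    [0,0,0,0.012,0.15,0,0],
    [0,0,0,0.012,0.19,0,0],
    [0,0,0,0.0085,0.19,0,0],
    [0,0,0,0.006,0.19,0,0],
    [0,0,0,0.0035,0.19,0,0],
    [0,0,0,0.001,0.19,0,0],
    [0,0,0,-0.001,0.19,0,0],
    [0,0,0,-0.002,0.19,0,0],
    [0,0,0,-0.003,0.19,0,0],
  ],
)

```text
clock: 22.38
tcp_pos: [0.5035, 0.1408, 0.0567]
orientation: [0.0, -0.03, 1.0, 0.0]
wrist_force: [-1.6, -0.6, 0.9]
finger_gap: 0.0003
finger_force: 1.2
```

```bash
python3 -c "
from h import *
st()"
```

```text
tcp tray [-0.9 94.8] z 56.7 t 22.38
```

>>> apply_moves(
  steps=[
    [0,0,0,0.008,0,0,0],
    [0,0,0,0.009,-0.05,0,0],
    [0,0,0,0.009,-0.1,0,0],
    [0,0,0,0.009,-0.15,0,0],
    [0,0,0,0.009,-0.19,0,0],
    [0,0,0,0.006,-0.19,0,0],
    [0,0,0,0.003,-0.19,0,0],
    [0,0,0,0.001,-0.19,0,0],
    [0,0,0,-0.001,-0.19,0,0],
    [0,0,0,-0.003,-0.19,0,0],
    [0,0,0,-0.004,-0.19,0,0],
    [0,0,0,-0.005,-0.19,0,0],
  ],
)

```text
clock: 23.88
tcp_pos: [0.52, -0.0481, 0.0567]
orientation: [0.0, -0.031, 1.0, 0.0]
wrist_force: [-3.2, -0.6, 2.0]
finger_gap: 0.0001
finger_force: 1.4
```

```bash
python3 -c "
from h import *
st()"
```

```text
tcp tray [  4.  -94.8] z 56.7 t 23.88
```

Left contact at −0.9; push it to about +6.

>>> apply_moves(
  steps=[
    [0,0,0,0.01,0,0,0],
    [0,0,0,0.011,0.05,0,0],
    [0,0,0,0.011,0.1,0,0],
    [0,0,0,0.011,0.15,0,0],
    [0,0,0,0.011,0.19,0,0],
    [0,0,0,0.0075,0.19,0,0],
    [0,0,0,0.005,0.19,0,0],
    [0,0,0,0.003,0.19,0,0],
    [0,0,0,0.001,0.19,0,0],
    [0,0,0,0,0.19,0,0],
    [0,0,0,-0.001,0.19,0,0],
    [0,0,0,-0.002,0.19,0,0],
  ],
)

```text
clock: 25.38
tcp_pos: [0.5105, 0.1413, 0.0567]
orientation: [0.0, -0.031, 1.0, 0.0]
wrist_force: [-2.4, -0.8, 0.8]
finger_gap: 0.0001
finger_force: 1.2
```

```bash
python3 -c "
from h import *
st()"
```

```text
tcp tray [ 6.1 94.8] z 56.7 t 25.38
```

>>> apply_moves(
  steps=[
    [0,0,0,-0.0007,0,0,0],
    [0,0,0,-0.0014,0,0,0],
  ],
)

```text
clock: 25.62
tcp_pos: [0.5119, 0.1415, 0.0567]
orientation: [0.0, -0.031, 1.0, 0.0]
wrist_force: [-2.6, -0.4, 0.6]
finger_gap: -0.0001
finger_force: 1.2
```

>>> apply_moves(
  steps=[
    [0,0,0,0.008,0,0,0],
    [0,0,0,0.009,-0.05,0,0],
    [0,0,0,0.009,-0.1,0,0],
    [0,0,0,0.009,-0.15,0,0],
    [0,0,0,0.009,-0.19,0,0],
    [0,0,0,0.006,-0.19,0,0],
    [0,0,0,0.004,-0.19,0,0],
    [0,0,0,0.002,-0.19,0,0],
    [0,0,0,0.0005,-0.19,0,0],
    [0,0,0,-0.0005,-0.19,0,0],
  ],
)

```text
clock: 26.88
tcp_pos: [0.5226, -0.0473, 0.0565]
orientation: [-0.001, -0.031, 1.0, 0.0]
wrist_force: [-4.8, 0.4, 3.0]
finger_gap: -0.0002
finger_force: 2.0
```

>>> apply_moves(
  steps=[
    [0,0,0,-0.0005,0,0,0],
    [0,0,0,-0.001,0,0,0],
  ],
)

```text
clock: 27.12
tcp_pos: [0.5246, -0.0477, 0.0566]
orientation: [-0.0, -0.031, 1.0, 0.0]
wrist_force: [-2.3, 2.1, 1.7]
finger_gap: 0.0001
finger_force: 1.3
```

>>> apply_moves(
  steps=[
    [0,0,0,-0.0007,0,0,0],
    [0,0,0,-0.0014,0,0,0],
  ],
)

```text
clock: 27.38
tcp_pos: [0.5264, -0.0479, 0.0567]
orientation: [0.0, -0.031, 1.0, 0.0]
wrist_force: [-1.8, 1.3, 0.9]
finger_gap: -0.0002
finger_force: 1.0
```

>>> apply_moves(
  steps=[
    [0,0,0,-0.0007,0,0,0],
    [0,0,0,-0.0014,0,0,0],
  ],
)

```text
clock: 27.62
tcp_pos: [0.5274, -0.048, 0.0567]
orientation: [-0.0, -0.031, 1.0, -0.0]
wrist_force: [-3.0, 0.7, -0.4]
finger_gap: -0.0003
finger_force: 1.5
```

>>> apply_moves(
  steps=[
    [0,0,0,0.008,0,0,0],
    [0,0,0,0.01,0.05,0,0],
    [0,0,0,0.01,0.1,0,0],
    [0,0,0,0.01,0.15,0,0],
    [0,0,0,0.01,0.19,0,0],
    [0,0,0,0.0065,0.19,0,0],
    [0,0,0,0.005,0.19,0,0],
    [0,0,0,0.0035,0.19,0,0],
    [0,0,0,0.0025,0.19,0,0],
    [0,0,0,0.0015,0.19,0,0],
  ],
)

```text
clock: 28.88
tcp_pos: [0.5134, 0.1407, 0.0566]
orientation: [-0.001, -0.03, 1.0, -0.0]
wrist_force: [-4.2, -2.1, 2.0]
finger_gap: 0.0004
finger_force: 1.9
```

>>> apply_moves(
  steps=[
    [0,0,0,-0.0007,0,0,0],
    [0,0,0,-0.0014,0,0,0],
  ],
)

```text
clock: 29.12
tcp_pos: [0.5157, 0.1413, 0.0567]
orientation: [-0.0, -0.03, 1.0, -0.0]
wrist_force: [-2.8, -1.5, 0.9]
finger_gap: 0.0
finger_force: 1.4
```

>>> apply_moves(
  steps=[
    [0,0,0,-0.0007,0,0,0],
    [0,0,0,-0.0014,0,0,0],
  ],
)

```text
clock: 29.38
tcp_pos: [0.5172, 0.1417, 0.0567]
orientation: [-0.0, -0.031, 1.0, -0.0]
wrist_force: [-3.5, -1.8, 0.3]
finger_gap: 0.0001
finger_force: 1.3
```

>>> apply_moves(
  steps=[
    [0,0,0,-0.0007,0,0,0],
    [0,0,0,-0.0014,0,0,0],
  ],
)

```text
clock: 29.62
tcp_pos: [0.5179, 0.1418, 0.0566]
orientation: [-0.001, -0.031, 1.0, -0.0]
wrist_force: [-5.6, -1.2, 2.4]
finger_gap: 0.0002
finger_force: 2.8
```

```bash
python3 - <<'E'
from h import *
st()
im=robot.capture("top"); cv2.imwrite("pics/i.png",cv2.resize(im[140:220,252:382],None,fx=6,fy=6,interpolation=cv2.INTER_CUBIC))
E
```

```text
tcp tray [13.6 94.9] z 56.6 t 29.62
```

View pics/i.png

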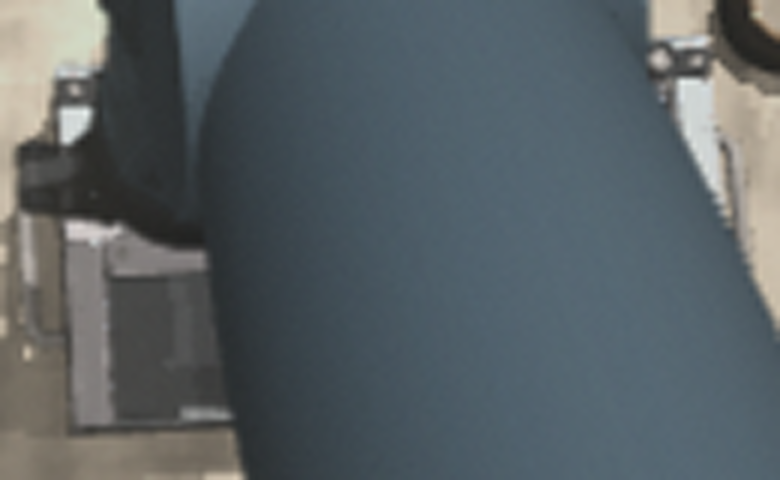

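This crop shows the cover's front edge at about (150,272), so it is nearly home; the arm hides the rest. The left force is rising, so the spring plunger has begun. Now the right end.

>>> apply_moves(
  steps=[
    [0,0,0,0.008,0,0,0],
    [0,0,0,0.01,-0.05,0,0],
    [0,0,0,0.01,-0.1,0,0],
    [0,0,0,0.01,-0.15,0,0],
    [0,0,0,0.01,-0.19,0,0],
    [0,0,0,0.006,-0.19,0,0],
    [0,0,0,0.0035,-0.19,0,0],
    [0,0,0,0.002,-0.19,0,0],
    [0,0,0,0.001,-0.19,0,0],
    [0,0,0,0.0005,-0.19,0,0],
  ],
)

```text
clock: 30.92
tcp_pos: [0.5285, -0.0469, 0.0566]
orientation: [-0.001, -0.031, 1.0, 0.0]
wrist_force: [-4.1, -0.7, 4.5]
finger_gap: -0.0003
finger_force: 2.4
```

>>> apply_moves(
  steps=[
    [0,0,0,-0.0006,0,0,0],
    [0,0,0,-0.0012,0,0,0],
  ],
)

```text
clock: 31.18
tcp_pos: [0.5299, -0.0471, 0.0565]
orientation: [-0.001, -0.031, 1.0, 0.001]
wrist_force: [-6.5, 0.8, 4.6]
finger_gap: -0.0
finger_force: 3.2
```

>>> apply_moves(
  steps=[
    [0,0,0,-0.0006,0,0,0],
    [0,0,0,-0.0012,0,0,0],
  ],
)

```text
clock: 31.42
tcp_pos: [0.53, -0.0471, 0.0565]
orientation: [-0.002, -0.031, 1.0, 0.0]
wrist_force: [-8.4, 0.2, 7.4]
finger_gap: 0.0001
finger_force: 4.5
```

>>> apply_moves(
  steps=[
    [0,0,0,-0.0005,0,-0.001,0],
    [0,0,0,-0.001,0,-0.001,0],
  ],
)

```text
clock: 31.68
tcp_pos: [0.5301, -0.0471, 0.0567]
orientation: [-0.003, -0.031, 1.0, 0.0]
wrist_force: [-8.8, 0.8, 3.8]
finger_gap: 0.0002
finger_force: 4.5
```

>>> apply_moves(
  steps=[
    [0,0,0,-0.0005,0,0,0],
    [0,0,0,-0.001,0,0,0],
  ],
)

```text
clock: 31.92
tcp_pos: [0.5301, -0.0471, 0.0566]
orientation: [-0.004, -0.031, 1.0, 0.0]
wrist_force: [-10.7, 1.4, 5.2]
finger_gap: 0.0005
finger_force: 5.6
```

>>> apply_moves(
  steps=[
    [0,0,0,-0.001,0,-0.0005,0],
    [0,0,0,-0.002,0,-0.001,0],
  ],
)

```text
clock: 32.17
tcp_pos: [0.5303, -0.047, 0.0568]
orientation: [-0.006, -0.03, 1.0, 0.0]
wrist_force: [-13.2, -1.0, 3.6]
finger_gap: 0.0001
finger_force: 6.7
```

>>> apply_moves(
  steps=[
    [0,0,0,-0.001,0,-0.0005,0],
    [0,0,0,-0.0015,0,-0.001,0],
  ],
)

```text
clock: 32.42
tcp_pos: [0.5305, -0.047, 0.0572]
orientation: [-0.007, -0.03, 1.0, 0.0]
wrist_force: [-14.5, -2.1, 2.0]
finger_gap: 0.0001
finger_force: 7.2
```

>>> apply_moves(
  steps=[
    [0,0,0,-0.001,0,0,0],
    [0,0,0,-0.0015,0,-0.0005,0],
  ],
)

```text
clock: 32.67
tcp_pos: [0.5307, -0.047, 0.0574]
orientation: [-0.008, -0.03, 1.0, 0.0]
wrist_force: [-17.0, -2.0, 3.8]
finger_gap: 0.0003
finger_force: 8.4
```

>>> apply_moves(
  steps=[
    [0,0,0,-0.0005,0,0,0],
    [0,0,0,-0.001,0,-0.0005,0],
  ],
)

```text
clock: 32.92
tcp_pos: [0.5309, -0.047, 0.0576]
orientation: [-0.009, -0.03, 1.0, 0.0]
wrist_force: [-17.5, -2.4, 3.3]
finger_gap: 0.0001
finger_force: 9.2
```

>>> apply_moves(
  steps=[
    [0,0,0,0.01,0,0,0],
    [0,0,0,0.022,0,0.003,0],
    [0,0,0,0.022,0.05,0.003,0],
    [0,0,0,0.022,0.1,0.003,0],
    [0,0,0,0.022,0.15,0.003,0],
    [0,0,0,0.022,0.19,0.003,0],
    [0,0,0,0.017,0.19,0.003,0],
    [0,0,0,0.014,0.19,0.003,0],
    [0,0,0,0.012,0.19,0.003,0],
    [0,0,0,0.011,0.19,0.003,0],
  ],
)

```text
clock: 34.17
tcp_pos: [0.5178, 0.1408, 0.0578]
orientation: [-0.0, -0.03, 1.0, -0.0]
wrist_force: [-0.7, -0.5, 0.6]
finger_gap: -0.0
finger_force: 0.5
```

>>> apply_moves(
  steps=[
    [0,0,0,-0.0006,0,0,0],
    [0,0,0,-0.0012,0,0,0],
  ],
)

```text
clock: 34.42
tcp_pos: [0.518, 0.1412, 0.0576]
orientation: [-0.001, -0.03, 1.0, -0.0]
wrist_force: [-3.3, -2.1, 2.1]
finger_gap: 0.0002
finger_force: 1.6
```

>>> apply_moves(
  steps=[
    [0,0,0,-0.0006,0,0,0],
    [0,0,0,-0.0012,0,0,0],
  ],
)

```text
clock: 34.67
tcp_pos: [0.5181, 0.1412, 0.0574]
orientation: [-0.002, -0.03, 1.0, -0.001]
wrist_force: [-6.8, -4.4, 4.9]
finger_gap: 0.0002
finger_force: 3.2
```

>>> apply_moves(
  steps=[
    [0,0,0,-0.001,0,-0.0005,0],
    [0,0,0,-0.002,0,-0.001,0],
  ],
)

```text
clock: 34.92
tcp_pos: [0.5183, 0.1413, 0.0577]
orientation: [-0.003, -0.031, 1.0, -0.001]
wrist_force: [-8.5, -4.2, 2.1]
finger_gap: -0.0
finger_force: 4.2
```

>>> apply_moves(
  steps=[
    [0,0,0,-0.001,0,-0.0005,0],
    [0,0,0,-0.002,0,-0.001,0],
  ],
)

```text
clock: 35.17
tcp_pos: [0.5184, 0.1413, 0.0578]
orientation: [-0.005, -0.031, 1.0, -0.001]
wrist_force: [-10.1, -3.2, 1.1]
finger_gap: 0.0001
finger_force: 5.2
```

>>> apply_moves(
  steps=[
    [0,0,0,-0.001,0,-0.0005,0],
    [0,0,0,-0.0015,0,-0.001,0],
  ],
)

```text
clock: 35.42
tcp_pos: [0.5187, 0.1413, 0.0583]
orientation: [-0.006, -0.031, 1.0, -0.001]
wrist_force: [-11.2, -2.8, 1.6]
finger_gap: 0.0002
finger_force: 5.8
```

>>> apply_moves(
  steps=[
    [0,0,0,-0.001,0,0,0],
    [0,0,0,-0.002,0,0,0],
  ],
)

```text
clock: 35.67
tcp_pos: [0.5188, 0.1414, 0.0579]
orientation: [-0.008, -0.031, 0.999, -0.001]
wrist_force: [-17.3, -3.2, 4.4]
finger_gap: -0.0004
finger_force: 8.1
```

>>> apply_moves(
  steps=[
    [0,0,0,-0.001,0,0,0],
    [0,0,0,-0.0015,0,0,0],
  ],
)

```text
clock: 35.92
tcp_pos: [0.5188, 0.1413, 0.0577]
orientation: [-0.009, -0.031, 0.999, -0.001]
wrist_force: [-19.2, -4.0, 7.4]
finger_gap: 0.0002
finger_force: 9.4
```

>>> apply_moves(
  steps=[
    [0,0,0,-0.0005,0,0,0],
    [0,0,0,-0.001,0,0,0],
  ],
)

```text
clock: 36.17
tcp_pos: [0.5188, 0.1414, 0.0576]
orientation: [-0.01, -0.031, 0.999, -0.001]
wrist_force: [-20.6, -3.1, 8.7]
finger_gap: 0.0001
finger_force: 10.5
```

>>> apply_moves(
  steps=[
    [0,0,0,0.015,0,0,0],
    [0,0,0,0.03,0,-0.01,0],
    [0,0,0,0.06,0,-0.05,0],
    [0,0,0,0.11,0.03,-0.08,0],
    [0,0,0,0.14,0.08,-0.08,0],
    [0,0,0,0.14,0.13,-0.08,0],
    [0,0,0,0.14,0.18,-0.08,0],
  ],
)

```text
clock: 37.05
tcp_pos: [0.3793, 0.3158, 0.1425]
orientation: [0.002, -0.031, 1.0, 0.001]
wrist_force: [1.3, -0.5, 0.1]
finger_gap: -0.0002
finger_force: 0.0
```

```bash
python3 - <<'E'
from h import *
im=robot.capture("top"); cv2.imwrite("pics/j.png",im)
old=cv2.imread("pics/f.png")
old=cv2.imread("pics/top0.png")
# pull template matching, x6 upsampled, old pulls -> new
f=lambda c:((c[0]+.5)/6-.5+252,(c[1]+.5)/6-.5+140)
up=lambda i:cv2.resize(i[140:220,252:382],None,fx=6,fy=6,interpolation=cv2.INTER_CUBIC)
o,n=up(old),up(im)
for nm,(u,v) in {"L":(172,298),"R":(640,272)}.items():
    t=o[v-22:v+22,u-22:u+22]
    win=n[60:v+60,u-50:u+50]; r=cv2.matchTemplate(win,t,cv2.TM_CCOEFF_NORMED); _,m,_,l=cv2.minMaxLoc(r)
    c=(u-50+l[0]+22,60+l[1]+22); a=px2w("top",f((u,v)),.068); b=px2w("top",f(c),.068)
    print(nm,m,c,inv(a),inv(b))
# vertical profile of plate front edge/back region at several columns
for col in (200,330,450,560,620):
    g=cv2.cvtColor(n,cv2.COLOR_BGR2GRAY)[40:430:6,col-5:col+5].mean(1).astype(int); print(col,g.tolist())
E
```

```text
L 0.962128221988678 (164, 163) [-24.2  95.1] [31.1 95. ]
R 0.9730488061904907 (629, 141) [-23.  -95.3] [ 31.1 -95.5]
200 [173, 171, 158, 132, 98, 55, 109, 182, 175, 175, 172, 171, 173, 174, 172, 171, 173, 174, 173, 173, 172, 177, 187, 193, 193, 191, 189, 190, 193, 194, 195, 195, 195, 193, 192, 193, 192, 193, 154, 66, 75, 74, 74, 74, 74, 74, 74, 75, 93, 122, 118, 117, 118, 118, 116, 108, 105, 107, 109, 110, 110, 111, 120, 112, 67]
330 [180, 168, 133, 93, 56, 115, 202, 192, 190, 188, 189, 190, 190, 189, 188, 187, 189, 190, 188, 187, 186, 190, 192, 192, 189, 187, 189, 192, 192, 192, 190, 191, 190, 190, 190, 191, 191, 149, 46, 54, 54, 54, 54, 54, 57, 68, 75, 82, 99, 92, 66, 71, 70, 72, 72, 69, 66, 66, 66, 70, 89, 121, 106, 68, 97]
450 [170, 146, 108, 55, 82, 160, 201, 194, 192, 193, 195, 195, 194, 192, 191, 192, 194, 193, 193, 194, 194, 194, 193, 191, 190, 191, 193, 193, 193, 191, 192, 192, 193, 191, 191, 191, 151, 61, 79, 79, 79, 79, 80, 79, 78, 80, 100, 130, 126, 127, 127, 127, 121, 111, 113, 113, 113, 113, 112, 110, 113, 113, 77, 91, 102]
560 [166, 110, 59, 107, 206, 195, 194, 193, 193, 194, 194, 194, 193, 191, 190, 194, 194, 194, 195, 193, 192, 194, 192, 192, 191, 192, 192, 192, 190, 191, 192, 192, 191, 190, 190, 153, 62, 70, 71, 70, 70, 70, 70, 70, 72, 90, 118, 114, 115, 115, 114, 114, 113, 112, 112, 113, 113, 114, 114, 120, 107, 63, 88, 118, 118]
620 [133, 102, 55, 106, 191, 178, 186, 188, 195, 194, 193, 194, 193, 190, 182, 134, 75, 117, 83, 46, 58, 92, 117, 143, 187, 195, 190, 191, 189, 191, 192, 192, 191, 189, 188, 149, 64, 73, 74, 74, 73, 72, 72, 73, 87, 114, 118, 117, 117, 117, 116, 108, 103, 105, 105, 105, 105, 104, 105, 114, 103, 73, 111, 119, 118]
```

Both pulls now read tray x 31.1 mm, having travelled 54 to 55 mm, so the cover is square. I'll press the right end once more to confirm it sits on its stop.

```bash
python3 -c "
from h import *
st(); to(tray(4,-95,110),tray(4,-95,58),tray(13.5,-95,58),psi=np.pi+TH)"
```

```text
tcp tray [-113.6  282.8] z 142.6 t 37.1
turn [0.0081 0.0039 0.0048]
(np.float64(0.52), np.float64(-0.0483), 0.11) [-0.1157 -0.3786  0.03  ]
(np.float64(0.52), np.float64(-0.0483), 0.058) [-0.1155 -0.379   0.082 ]
(np.float64(0.5295), np.float64(-0.0477), 0.058) [-0.125  -0.3791  0.0821]
```

>>> apply_moves(
  steps=[
    [0,0,0,-0.01,-0.05,0.01,0],
    [0,0,0,-0.025,-0.1,0.02,0],
    [0,0,0,-0.04,-0.155,0.03,0],
    [0,0,0,-0.06,-0.21,0.03,0],
    [0,0,0,-0.08,-0.265,0.03,0],
    [0,0,0,-0.1,-0.32,0.03,0],
    [0,0,0,-0.11,-0.36,0.03,0],
    [0,0,0,-0.114,-0.379,0.03,0],
    [0,0,0,-0.114,-0.379,0.03,0],
  ],
)

```text
clock: 38.22
tcp_pos: [0.5166, -0.0582, 0.1113]
orientation: [0.001, -0.03, 1.0, 0.0]
wrist_force: [-0.7, 0.3, 0.8]
finger_gap: -0.0001
finger_force: 0.0
```

```bash
python3 -c "
from h import *
st(); to(tray(4,-95,58),tray(13.5,-95,58),psi=np.pi+TH)"
```

```text
tcp tray [   0.  -104.7] z 111.3 t 38.23
turn [ 0.0004  0.0012 -0.0017]
(np.float64(0.52), np.float64(-0.0483), 0.058) [-0.0039  0.0097  0.0533]
(np.float64(0.5295), np.float64(-0.0477), 0.058) [-0.0134  0.0097  0.0533]
```

>>> apply_moves(
  steps=[
    [0,0,0,-0.003,0.0097,0.02,0],
    [0,0,0,-0.003,0.0097,0.045,0],
    [0,0,0,-0.003,0.0097,0.053,0],
    [0,0,0,-0.003,0.0097,0.053,0],
    [0,0,0,-0.007,0.0097,0.053,0],
    [0,0,0,-0.01,0.0097,0.053,0],
    [0,0,0,-0.012,0.0097,0.053,0],
    [0,0,0,-0.013,0.0097,0.053,0],
    [0,0,0,-0.014,0.0097,0.053,0],
  ],
)

```text
clock: 39.35
tcp_pos: [0.5296, -0.0471, 0.0578]
orientation: [-0.0, -0.031, 1.0, 0.0]
wrist_force: [0.2, 0.4, -0.2]
finger_gap: -0.0001
finger_force: 0.5
```

>>> apply_moves(
  steps=[
    [0,0,0,-0.001,0,-0.0005,0],
    [0,0,0,-0.002,0,-0.001,0],
    [0,0,0,-0.003,0,-0.0015,0],
  ],
)

```text
clock: 39.72
tcp_pos: [0.5302, -0.0471, 0.0583]
orientation: [-0.002, -0.03, 1.0, -0.0]
wrist_force: [-6.6, -2.4, -1.3]
finger_gap: -0.0001
finger_force: 3.1
```

>>> apply_moves(
  steps=[
    [0,0,0,-0.001,0,-0.0005,0],
    [0,0,0,-0.002,0,-0.001,0],
  ],
)

```text
clock: 39.98
tcp_pos: [0.5306, -0.047, 0.0589]
orientation: [-0.004, -0.03, 1.0, -0.0]
wrist_force: [-8.5, -2.0, 0.5]
finger_gap: 0.0001
finger_force: 4.5
```

>>> apply_moves(
  steps=[
    [0,0,0,-0.001,0,0,0],
    [0,0,0,-0.002,0,0,0],
    [0,0,0,-0.003,0,0,0],
  ],
)

```text
clock: 40.35
tcp_pos: [0.5306, -0.047, 0.0583]
orientation: [-0.007, -0.03, 1.0, -0.001]
wrist_force: [-14.9, -4.7, 3.3]
finger_gap: 0.0001
finger_force: 7.5
```

>>> apply_moves(
  steps=[
    [0,0,0,-0.001,0,0,0],
    [0,0,0,-0.0015,0,0,0],
  ],
)

```text
clock: 40.6
tcp_pos: [0.5305, -0.047, 0.058]
orientation: [-0.008, -0.03, 1.0, -0.001]
wrist_force: [-16.4, -4.9, 4.9]
finger_gap: 0.0
finger_force: 8.7
```

>>> apply_moves(
  steps=[
    [0,0,0,0.015,0,0,0],
    [0,0,0,0.03,0,-0.01,0],
    [0,0,0,0.06,0,-0.05,0],
    [0,0,0,0.11,-0.02,-0.09,0],
    [0,0,0,0.14,-0.05,-0.1,0],
    [0,0,0,0.14,-0.05,-0.1,0],
  ],
)

```text
clock: 41.35
tcp_pos: [0.4023, -0.1067, 0.1628]
orientation: [0.002, -0.029, 1.0, -0.001]
wrist_force: [0.3, 0.6, -0.4]
finger_gap: 0.0
finger_force: 0.0
```

```bash
python3 - <<'E'
from h import *
im=robot.capture("top"); old=cv2.imread("pics/top0.png")
f=lambda c:((c[0]+.5)/6-.5+252,(c[1]+.5)/6-.5+140)
up=lambda i:cv2.resize(i[140:220,252:382],None,fx=6,fy=6,interpolation=cv2.INTER_CUBIC)
o,n=up(old),up(im)
for nm,(u,v) in {"L":(172,298),"R":(640,272)}.items():
    r=cv2.matchTemplate(n[60:v+60,u-50:u+50],o[v-22:v+22,u-22:u+22],cv2.TM_CCOEFF_NORMED); _,m,_,l=cv2.minMaxLoc(r)
    print(nm,round(m,2),inv(px2w("top",f((u-28+l[0],82+l[1])),.068)))
s=robot.state(); print(s["wrist_force"],s["clock"])
print(robot.close_job())
E
```

```text
L 0.97 [30.7 95. ]
R 0.97 [ 31.1 -95.5]
[-0.2293136   0.61270925  0.05775705] 41.4
the job is handed in; nothing more can be done
None
```

The job is handed in at 41 s: the loupe stands wide rim down in the back right well and the cover measures square with both ends pressed against rigid stops, but my last press on the left pull read about 22.6 N in total, slightly over the 22 N limit.

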